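Push a bar into the corner of a drilling fixture and close the jaw on it

TASK

Set the long aluminium bar up for drilling in the fixture by pushing only: push it back until it lies flush along the fence and along the fence until its end meets the end stop, and then push the clamp jaw up snug against it. Nothing is to be picked up: keep the bar flat on the plate, do not squeeze or slam it, and leave the other things where they are. Finish with the fingers clear of everything.

Things in the scene. Friction and masses are not known exactly. Their poses are not given: they have to be found in the camera images.
- fixture: Grey cast plate fixed to the bench, 260 (its x) x 360 (its y) x 15 mm thick; origin at the centre of its underside. Its +x side lies away from the robot. A steel fence, 20 mm thick and rising 30 mm above the plate, runs along its y near the far edge (from y = -170 to +170 mm); the fence's face, towards -x, is at x = +90 mm. The position and yaw of the fixture vary; the jaw and the end stop go with it.
- fence_face (a point): Foot of the fence's face, mid-length: 90 mm along x from the fixture's origin, at the height of the plate's top. Axes as the fixture's.
- stop: Steel end stop, rigidly clamped on the plate and over the fence near its +y (left, seen from the robot) end; how far along varies. Block 50 (x) x 20 (y) x 30 mm high in front of the fence, with a 20 mm wide strap and screw head reaching over the fence, 49 mm high. Origin at the centre of the block's underside, on the plate's top; the face that the bar's end must meet looks to -y and is 10 mm from the origin. Axes as the fixture's.
- jaw (a joint): Dark steel clamp jaw sliding along the fixture's +x in a slot at the fixture's y = +50 mm. Metres: 0 is fully back, growing towards the fence, limit 0.125. Its flat front face is at the fixture's x = -55 mm + value and meets the bar, lying flush against the fence, at 0.105. A block 45 (x) x 30 (y) mm, 35 mm high above the plate, with a 20 mm wide round black knob on top reaching 47 mm above the plate. It slides stiffly (about 2.5 N) and stays where it is left.
- jaw_back (a point): Centre of the jaw's flat back face (towards -x, where it is pushed), 18 mm above the plate's top; moves with the jaw.
- bar: The workpiece: long plain aluminium bar, 40 (its x) x 110 (its y) x 30 mm high, 0.28 to 0.46 kg, with two dark 12 mm hole marks on top. Loose, lying on the plate to the -y side of the jaw, turned up to about 25 degrees from the fence. Origin at the centre of its underside. Sliding it takes about 1.5 to 3.5 N.
- offcut: Bystander: short aluminium offcut 32 x 40 x 25 mm high on the plate's near right corner; origin at the centre of its underside.
- bolt: Bystander: steel bolt standing on its 20 mm head, 40 mm tall, on the plate's near left corner; origin under its head.
- bracket: Bystander: blue plastic L-shaped bracket 80 x 40 x 43 mm high, on the bench left of the fixture; origin at the middle of its underside.
- jar: Bystander: white screw jar, 56 mm in diameter and 70 mm tall, on the bench beside the fixture; origin under its middle.
- scoop: Bystander: blue plastic measuring cup, 60 mm in diameter and 45 mm tall, on the bench beside the fixture; origin under its middle.
- spanner: Bystander: spanner lying on the bench to the right of the fixture; origin under its middle.
- driver: Bystander: screwdriver lying on the bench to the left, beyond the jar; origin under its middle.

How it is judged (in metres and radians):
On the way, in this order (a step that is already met when the one before it is completed fails the run):
1. the bar lies along the fence and against the end stop (within 5 mm and 0.06 rad) (x of bar in the frame of fixture above 0.065 m and y of bar in the frame of stop between -0.07 and -0.06 m and angle between the y axis of bar and the y axis of fixture, either way round below 0.06 rad and z of bar in the frame of fixture below 0.019 m), for 0.05 s.
2. the jaw is up against the bar (within 2.5 mm) (value of joint jaw above 0.1025 m), for 0.1 s.
At the end, for the whole second after the job is handed in: The bar lies flat on the plate at rest, within 2.5 mm of the fence and 0.03 rad of parallel, its end within 2.5 mm of the end stop, and the jaw is within 2.5 mm of its closed place against the bar (x of bar in the frame of fixture above 0.0675 m and y of bar in the frame of stop between -0.0675 and -0.06 m and angle between the y axis of bar and the y axis of fixture, either way round below 0.03 rad and z of bar in the frame of fixture below 0.019 m and value of joint jaw above 0.1025 m and linear speed of bar below 0.01 m/s); the robot touches nothing.
It fails at once if the bar is lifted more than 12 mm off the plate or tipped more than 0.25 rad (z of bar in the frame of fixture above 0.027 m or angle between bar's own z axis and vertical above 0.25 rad).
It fails at once if the bar is squeezed or slammed (more than 45 N from the fingers) (contact force between the fingers and bar above 45 N).
It fails at once if a bystander is moved more than 15 mm (distance of any of offcut, bolt, bracket, jar, scoop, spanner, driver from where it was at the start of the episode above 0.015 m).
It fails at once if the bolt, jar or cup is tipped (angle between any of bolt, jar, scoop's own z axis and vertical above 0.4 rad).
It also fails if it takes over 54 s, if anything falls off the work surface, if the arm or the gripper's body presses on something with over 40 N, if the wrist force passes 120 N, or if a joint passes its speed limit or range.

ROBOT

A 6-joint arm with a two-finger parallel gripper is mounted at the origin on the work surface. World frame = base frame: x ahead of the robot, y to its left, z up, the work surface at z = 0. Lengths are in m, angles in degrees, forces in N, time in s.
With the tool pointing down it reaches from about 0.25 to 0.8 m from the base axis. Payload 8.5 kg.
Tool frame: the origin (TCP) lies at the very end of the fingers, on their centre line; the grasp point (between the pads) lies 19 mm behind it (pinch_z is the distance from the TCP to the grasp point, in m); z points along the fingers, y is the line along which they close (so a half turn about z gives the same grasp; the last joint's range is limited). The gripper opens to 85 mm and grips with 20 to 120 N. Pads are 22 mm wide; open, the fingers measure 114 mm over their backs; the gripper's body (76 mm by 85 mm) begins 54 mm behind the grasp point. The pads swing forward as they close: fully open they stand 13 mm farther back than shut.
Start: joints at [-73.51, 13.648, -0.773, 75.585, 0, 90], TCP at [0.149, -0.503, 0.231] pointing down, gripper open.
Joint ranges: [-152.45, 152.45], [-59.26, 108.67], [-65.41, 83.53], [-104.44, 129.93], [-82.83, 76.93], [-180, 180]. Speed limits (degrees/s): [127.2, 127.2, 159.86, 180, 180, 180].

INTERFACE

Orientations are given as a 3x3 rotation matrix whose columns are the frame's x, y, z axes.
In Python, from station import movep, move_linear, movej, grip, wait, solve_ik, snapshot, calibration, PlanningError, finish_job, get_time, get_q, get_dq, get_tau, get_tool_pos, get_eef_rot, get_contact_force, get_torque, get_finger_gap, get_grasp_force, pinch_z gives the robot as it stands. Calls block until the motion is done:
- movep(position, orientation): joint-space move of the TCP to a pose.
- move_linear(position, rot=None, velocity=0.15, max_force=None): straight line of the TCP; rot=None keeps the orientation; velocity is the mean speed in m/s. With max_force (N) it stops when the force on the tool has changed by that much, and returns True; else False.
- movej(angles): joint-space move.
- grip(opening, effort=None): opening from 0.0 (shut) to 1.0 (fully open); effort is the grip in N (None keeps the last); returns when the fingers have stopped.
- wait(seconds).
- solve_ik(position, orientation): joint angles nearest the present ones, or None.
- snapshot(name): name is "side" or "top"; returns the picture (420x560x3 uint8, red, green, blue); there is no depth.
- calibration(name): a dict with "vertical_fov" (degrees; the focal length in pixels is half the picture's height over the tangent of half this angle, whatever the lens; pixels are square), "cx", "cy" (the principal point, pixels), "T" (4x4, takes a point from camera to world coordinates). Camera axes: x right, y down, z forward; pixel columns grow to the right and rows downward; lengths in m; the calibration is good to about 2 mm. A picture is of the moment at which its call begins. calibration takes no time and is no camera call.
A pose or a line that the arm cannot do raises PlanningError and nothing moves.
- finish_job(): hands the job in; it is judged then, once.
Readings, each from a call of its own:
- get_time(): time.
- get_q(): joint angles.
- get_dq(): joint speeds.
- get_tau(): joint torques, N m.
- get_tool_pos(): TCP position.
- get_eef_rot(): TCP orientation.
- get_contact_force(): force on the tool from outside, world axes, zero at the start.
- get_torque(): the same for the moment, N m.
- get_finger_gap(): opening from 0.0 (shut) to 1.0 (fully open).
- get_grasp_force(): force on a finger pad.
Only numpy, scipy, OpenCV 4.12 (cv2) and the standard library are available. Lean on these libraries where they do the work, as an engineer would, in place of code of your own. Each camera call takes 0.05 s, during which the arm holds its last target. There are 200 camera calls.

## Working session

There is one attempt and no reset: what is moved stays moved. The work goes in short steps, each a Python script; the robot and the scene stay as the last script left them, time stands still between calls to the robot, and variables do not carry over. Pictures are saved under pics/ and viewed, at most 10 in all, crops included, and the job is handed in when it is done.

```bash
ls; mkdir -p pics; python3 - <<'E'
from station import *
import cv2,numpy as np
for n in("top","side"):
    im=snapshot(n); cv2.imwrite(f"pics/{n}0.png",im[:,:,::-1]); c=calibration(n); print(n,c)
print(get_time(),pinch_z if not callable(pinch_z) else pinch_z(), get_finger_gap())
E
```

```text
pics
top {'vertical_fov': 47.483353358584864, 'cx': 276.8839078959491, 'cy': 211.03837512163102, 'T': array([[ 0.0163866 , -0.98132295,  0.19166834,  0.36853241],
       [-0.99981399, -0.01413184,  0.01312505, -0.01966726],
       [-0.01017129, -0.19184776, -0.98137199,  1.2157806 ],
       [ 0.        ,  0.        ,  0.        ,  1.        ]])}
side {'vertical_fov': 52.14209670054418, 'cx': 277.36531150712216, 'cy': 209.13086156674225, 'T': array([[-0.98819669, -0.11627198,  0.09974032,  0.45701627],
       [-0.15279748,  0.70151624, -0.69608038,  0.92437397],
       [ 0.01096518, -0.7031044 , -0.71100209,  1.0060463 ],
       [ 0.        ,  0.        ,  0.        ,  1.        ]])}
0.1 0.0187 0.9987710881632487
```

View pics/top0.png

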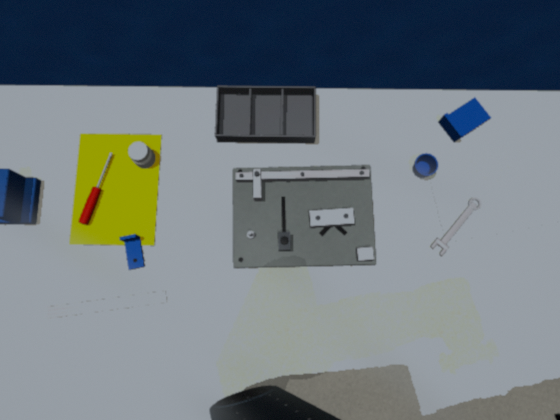

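View pics/side0.png

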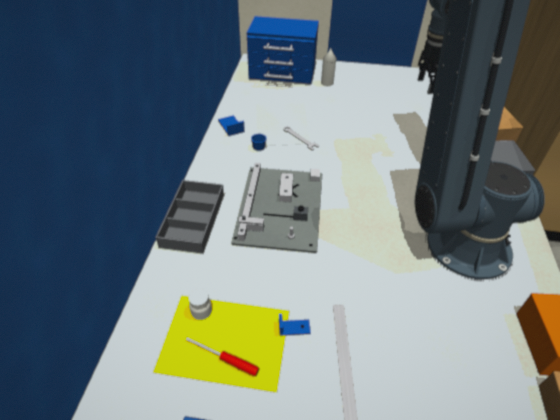

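The top view shows the plate (about 233–375, 165–268), fence at row 175, stop at (257,184), jaw at (285,240), bar at (331,217), offcut at (365,254) and bolt at (251,235). Next I measure these and check an enlarged crop.

```bash
cat > h.py <<'E'
from station import *
import cv2,numpy as np
def ray(n,uv,z):
    c=calibration(n); T=c["T"]; f=210/np.tan(np.radians(c["vertical_fov"]/2))
    uv=np.atleast_2d(np.asarray(uv,float)); 
    d=np.c_[(uv[:,0]-c["cx"])/f,(uv[:,1]-c["cy"])/f,np.ones(len(uv))]@T[:3,:3].T
    o=T[:3,3]; return (o+d*((z-o[2])/d[:,2])[:,None])[:,:2]
def rect(n,mask_contour,z):   # centre, sizes, yaw(deg) of min area rect on plane z
    p=(ray(n,mask_contour.reshape(-1,2),z)*1000).astype(np.float32)
    return cv2.minAreaRect(p)
E
cat > m.py <<'E'
from h import *
im=cv2.imread("pics/top0.png"); x0,y0=215,150; s=4.5
cr=im[y0:y0+128,x0:x0+175]
cv2.imwrite("pics/crop0.png",cv2.resize(cr,None,fx=s,fy=s,interpolation=cv2.INTER_NEAREST))
g=cv2.cvtColor(im,cv2.COLOR_BGR2GRAY)
print("gray plate",g[222,300:312],"bar",g[217,325:337],"bench",g[200,222:238])
for name,t,z in(("plate",None,.015),("bright",150,.045)):
    m=(g<150) if t is None else (g>t)
    m=(m*255).astype(np.uint8)
    k=np.zeros_like(m); k[158:275,225:385]=1; m*=k
    cs,_=cv2.findContours(m,cv2.RETR_LIST if t else cv2.RETR_EXTERNAL,cv2.CHAIN_APPROX_NONE)
    for c in cs:
        if cv2.contourArea(c)>30: print(name,cv2.contourArea(c),cv2.boundingRect(c),np.round(rect("top",c,z)[0],1),np.round(rect("top",c,z)[1],1),round(rect("top",c,z)[2],2))
E
python3 m.py
```

```text
gray plate [101 101 101 100  99 100 100 100  98  86 129 154] bar [157 156 158 159 157 158 157 158 157 157 158 158] bench [157 157 157 156 157 156 157 157 157 153 127 101 101 102 103 102]
plate 14284.5 (232, 164, 145, 105) [592.6 -70.2] [266.7 363.5] 2.2
bright 132.0 (358, 248, 15, 12) [ 495.1 -222.4] [26.6 34.8] 6.07
bright 41.0 (314, 214, 8, 8) [ 582.3 -105.4] [17.8 17.4] 0.09
bright 41.0 (342, 212, 8, 8) [ 588.3 -175.1] [17.4 17.9] 89.44
bright 542.0 (310, 209, 44, 16) [ 585.4 -140.3] [ 35.5 105.2] 4.71
bright 93.0 (254, 177, 6, 20) [659.7  48.5] [49.5 12.7] 1.35
bright 33.5 (243, 173, 9, 6) [688.   73.2] [13.1 20.3] 0.78
bright 177.0 (262, 172, 38, 6) [691.7 -11.6] [13.1 93.9] 0.77
bright 180.0 (305, 170, 54, 7) [ 696.6 -140.7] [ 13.9 134. ] 3.74
bright 14783.0 (231, 163, 147, 108) [586.3 -68.9] [266.7 359.3] 2.2
bright 18444.0 (225, 158, 160, 117) [588.8 -73.8] [294.6 405.6] 0.76
```

View pics/crop0.png

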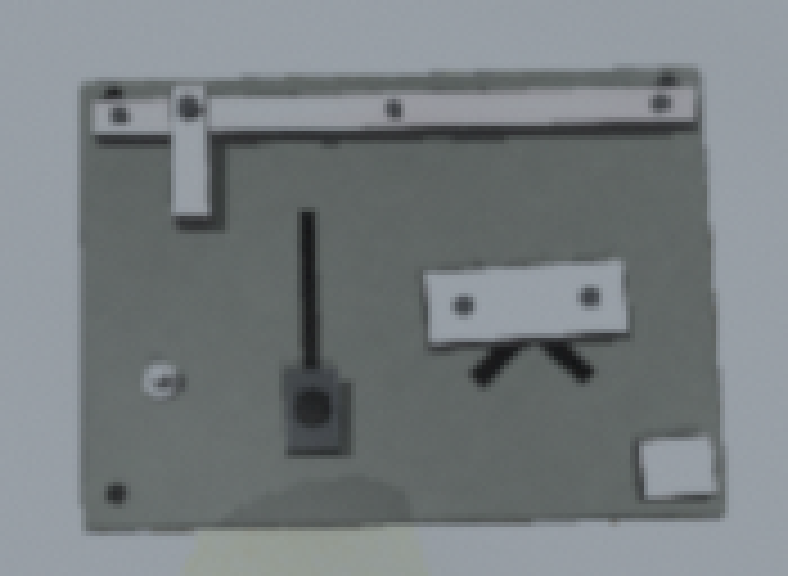

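The crop confirms the layout: the bar is nearly parallel to the fence (about 2.5° off), with the jaw fully back. Now I fit edges at sub-pixel level to get the fixture frame, then start pushing.

```bash
cat > m2.py <<'E'
from h import *
g=cv2.cvtColor(cv2.imread("pics/top0.png"),cv2.COLOR_BGR2GRAY).astype(float)
def cross(line,t):  # last... first crossing, subpixel
    i=np.where((line[:-1]-t)*(line[1:]-t)<0)[0]
    return None if len(i)==0 else i[0]+(line[i[0]]-t)/(line[i[0]]-line[i[0]+1])
def edge(vert,rng,a,b,t,z):
    P=[]
    for k in rng:
        L=g[a:b,k] if vert else g[k,a:b]; c=cross(L,t)
        if c is not None: P.append((k,a+c) if vert else (a+c,k))
    p=ray("top",P,z); v=cv2.fitLine(p.astype(np.float32),cv2.DIST_HUBER,0,1e-4,1e-4).ravel()
    return v,len(P)
def show(n,e): v,k=e; print(n,k,"mid",np.round(v[2:]*1000,1),"dir deg",round(np.degrees(np.arctan2(v[1],v[0]))%180,2))
show("fence near",edge(1,range(268,352),174,183,115,.045))
show("stop right",edge(0,range(182,196),257,268,130,.050))
show("stop left",edge(0,range(182,196),248,257,130,.050))
show("plate right",edge(0,range(190,240),366,382,128,.015))
show("plate left",edge(0,range(190,260),226,240,128,.015))
show("plate near",edge(1,range(245,265),258,275,128,.015))
show("plate near R",edge(1,range(310,370),260,275,128,.015))
show("plate far",edge(1,range(268,352),158,170,128,.015))
show("bar near",edge(1,range(315,350),220,232,110,.045))
show("bar right",edge(0,range(211,221),349,362,130,.045))
show("bar left",edge(0,range(214,222),300,313,130,.045))
show("bar far",edge(1,range(314,350),203,214,130,.045))
E
python3 m2.py
```

```text
fence near 84 mid [685.2 -80.3] dir deg 92.24
stop right 13 mid [651.   38.8] dir deg 2.62
stop left 13 mid [655.1  57.1] dir deg 1.73
plate right 50 mid [ 579.4 -250.6] dir deg 2.33
plate left 64 mid [546.8 108.8] dir deg 1.93
plate near 17 mid [458.4  40.1] dir deg 92.72
plate near R 60 mid [ 465.8 -161.6] dir deg 92.2
plate far 84 mid [724.6 -86.7] dir deg 92.03
bar near 33 mid [ 566.8 -155.3] dir deg 94.82
bar right 10 mid [ 588.6 -193.9] dir deg 6.9
bar left 8 mid [582.  -86.6] dir deg 4.04
bar far 36 mid [ 603.6 -130.9] dir deg 95.0
```

```bash
cat >> h.py <<'E'
YAW=np.radians(2.2); O=np.array([.5949,-.0699])
ex=np.array([np.cos(YAW),np.sin(YAW)]); ey=np.array([-ex[1],ex[0]])
def F(x,y,z): return [*(O+ex*x/1000+ey*y/1000),z]         # fixture mm -> world
def fx(): d=np.array(get_tool_pos())[:2]-O; return np.round([d@ex*1000,d@ey*1000],1)
def R():
    y=np.r_[ey,0]; 
    if np.dot(np.array(get_eef_rot())[:,1],y)<0: y=-y
    z=np.array([0,0,-1.]); return np.c_[np.cross(y,z),y,z]
def st(s): print(s,"t",round(get_time(),2),"fx",fx(),"z",round(get_tool_pos()[2],4),"F",np.round(get_contact_force(),1))
E
cat > a.py <<'E'
from h import *
grip(0.7,20); print("gap",get_finger_gap())
movep(F(-66,-70,.13),R()); st("above")
print(move_linear(F(-66,-70,.019),velocity=.1,max_force=8)); st("down")
print(move_linear(F(20,-70,.019),velocity=.045,max_force=15)); st("push1")
print(move_linear(F(50,-70,.019),velocity=.025,max_force=12)); st("push2")
im=snapshot("top"); cv2.imwrite("pics/a.png",cv2.resize(im[150:278,215:390,::-1],None,fx=4.5,fy=4.5))
E
python3 a.py
```

```text
gap 0.7022073770291879
above t 2.42 fx [-66.2 -70.8] z 0.1302 F [-0.7  0.4 -0.2]
False
down t 3.67 fx [-65.6 -70.2] z 0.0196 F [-0.3  0.3 -0. ]
False
push1 t 5.73 fx [ 19.3 -69.9] z 0.0188 F [-4.5 -0.2  4.1]
True
push2 t 6.5 fx [ 36.1 -69.8] z 0.0182 F [-0.5 -0.2  0.7]
```

View pics/a.png

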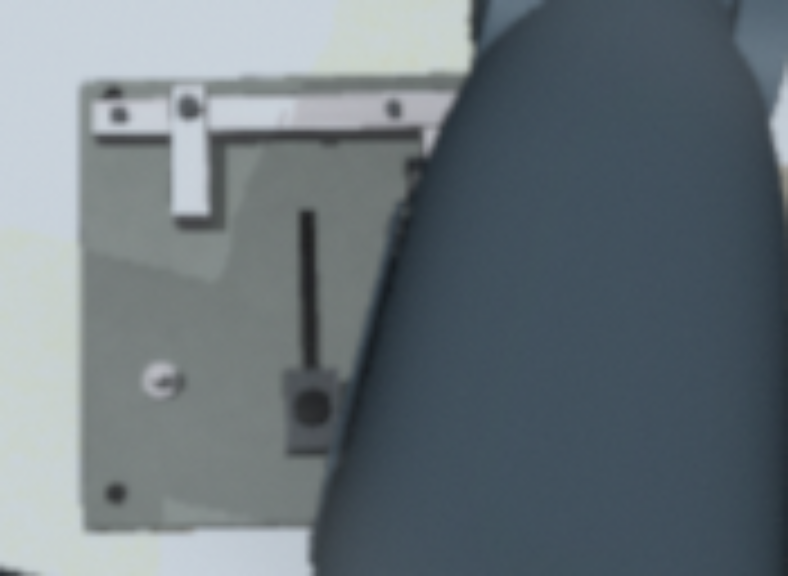

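The push stopped at fixture x = 36 mm, about where flush contact was expected, though the arm hides most of the bar. Next I go round to its −y end and push along the fence.

```bash
cat > b.py <<'E'
from h import *
move_linear(F(15,-70,.019),velocity=.08); move_linear(F(15,-70,.12),velocity=.15)
grip(0.0,20); print("gap",get_finger_gap())
movep(F(69,-158,.12),R()); st("above")
im=snapshot("side"); cv2.imwrite("pics/b_side.png",cv2.resize(im[150:260,220:340,::-1],None,fx=5,fy=5))
print(move_linear(F(69,-158,.021),velocity=.1,max_force=8)); st("down")
print(move_linear(F(69,-40,.021),velocity=.045,max_force=18)); st("push1")
print(move_linear(F(69,0,.021),velocity=.025,max_force=12)); st("push2")
im=snapshot("side"); cv2.imwrite("pics/b2_side.png",cv2.resize(im[150:260,220:340,::-1],None,fx=5,fy=5))
E
python3 b.py
```

```text
gap 0.003236013698535838
above t 8.87 fx [  68.9 -158.8] z 0.1193 F [ 0.5  0.7 -0.1]
False
down t 10.06 fx [  69.5 -158.1] z 0.0218 F [-0.8 -0.1 -0.1]
False
push1 t 12.83 fx [ 69.  -40.1] z 0.021 F [ 0.6 -1.5 -0.3]
True
push2 t 13.78 fx [ 68.7 -18.9] z 0.0208 F [-0.7 -4.5  3.2]
```

View pics/b2_side.png

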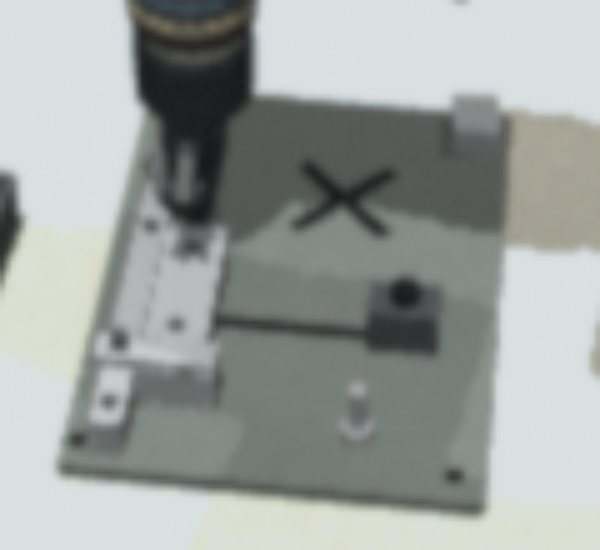

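The side view shows the bar along the fence with its +y end at the stop block (around crop 150–215, 360). The TCP y of −18.9 mm matches the expected contact. I'll retract and measure from the top.

```bash
cat > c.py <<'E'
from h import *
move_linear(F(69,-40,.021),velocity=.08); move_linear(F(69,-40,.11),velocity=.15); movep(F(10,-190,.15),R()); st("clear")
im=snapshot("top"); cv2.imwrite("pics/c_full.png",im[:,:,::-1])
cv2.imwrite("pics/c.png",cv2.resize(im[160:240,225:345,::-1],None,fx=6,fy=6,interpolation=cv2.INTER_CUBIC))
E
python3 c.py
```

```text
clear t 15.68 fx [   9.5 -190.2] z 0.1491 F [ 0.9  1.7 -0.1]
```

View pics/c.png

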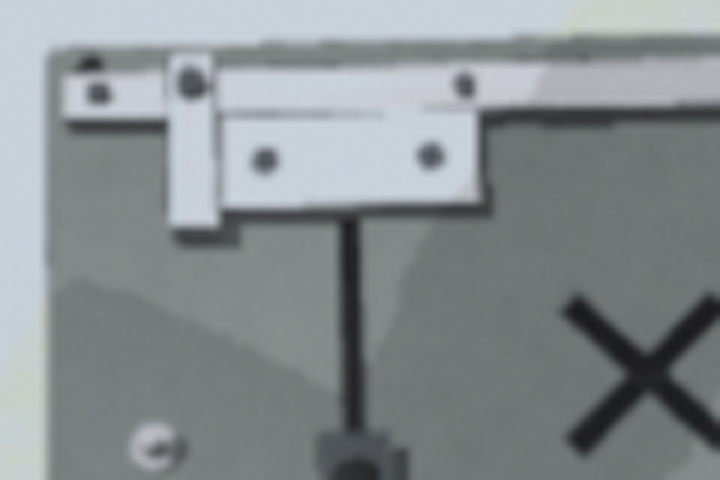

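The bar is flush along the fence (crop row 112) and its left end meets the stop (crop column 220). Next is the jaw.

```bash
cat > d.py <<'E'
from h import *
print(ray("top",[(285,251)],.015),F(-100,50,0))
movep(F(-128,50,.13),R()); st("above")
print(move_linear(F(-128,50,.024),velocity=.1,max_force=8)); st("down")
print(move_linear(F(-25,50,.024),velocity=.045,max_force=18)); st("push1")
print(move_linear(F(15,50,.024),velocity=.02,max_force=16)); st("push2")
E
python3 d.py
```

```text
[[ 0.50070946 -0.02574993]] [np.float64(0.49305431790456183), np.float64(-0.023775635088220934), 0]
above t 16.8 fx [-126.8   49.8] z 0.1303 F [ 0.4  0.2 -0.4]
False
down t 18.01 fx [-127.6   49.9] z 0.0244 F [-0.9  0.5  1.2]
False
push1 t 20.45 fx [-25.1  50. ] z 0.024 F [-2.6 -0.5 -2. ]
True
push2 t 21.49 fx [-8.9 50. ] z 0.0235 F [-0.5  0.4 -0.3]
```

```bash
cat > e.py <<'E'
from h import *
move_linear(F(-40,50,.024),velocity=.08); move_linear(F(-40,50,.14),velocity=.15); movep(F(10,-190,.15),R()); st("clear")
im=snapshot("top"); cv2.imwrite("pics/e_full.png",im[:,:,::-1])
cv2.imwrite("pics/e.png",cv2.resize(im[160:240,225:345,::-1],None,fx=6,fy=6,interpolation=cv2.INTER_CUBIC))
E
python3 e.py
for f in c_full e_full; do sed "s/top0/$f/; /^show/d" m2.py > m3.py; cat >> m3.py <<'E'
show("stop right",edge(0,range(190,197),256,268,130,.047))
show("bar right",edge(0,range(182,192),300,312,130,.045))
show("bar near",edge(1,range(266,298),188,200,130,.045))
show("fence near far right",edge(1,range(310,330),172,184,130,.045))
E
python3 m3.py; done
```

```text
clear t 23.9 fx [   9.7 -188.8] z 0.1496 F [ 1.   0.2 -0.4]
stop right 2 mid [636.   36.1] dir deg 2.59
bar right 10 mid [661.3 -72. ] dir deg 0.7
bar near 31 mid [ 6.404e+02 -1.000e-01] dir deg 93.19
fence near far right 20 mid [ 686.1 -107.9] dir deg 90.94
stop right 2 mid [636.  36.] dir deg 0.58
bar right 10 mid [661.3 -72. ] dir deg 0.73
bar near 32 mid [641.5 -12.9] dir deg 92.79
fence near far right 20 mid [ 686.1 -111.2] dir deg 90.88
```

View pics/e.png

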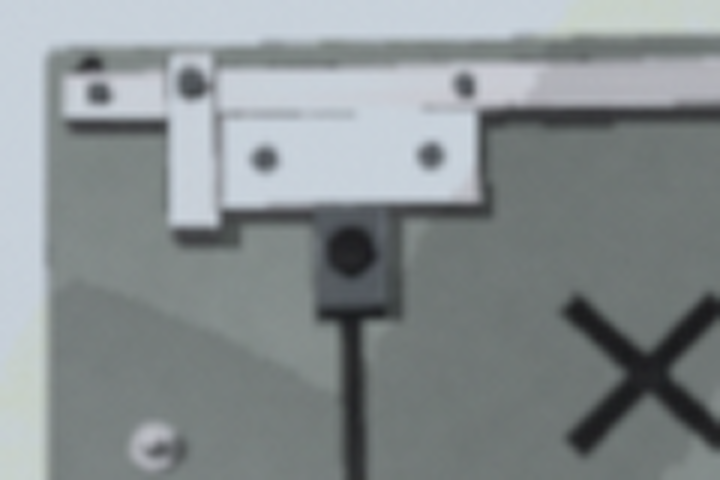

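The bar sits flush along the fence and against the stop, with the jaw closed on it. By contact offset the jaw value comes to about 0.105.

```bash
python3 -c "
from station import *
print(finish_job())"
```

```text
the job is handed in; nothing more can be done
None
```

The job is handed in: the bar lies flush along the fence with its end against the stop, the jaw is pushed up snug against it at about 0.105 m, and the fingers are clear; the judge returned no verdict, so this rests on the contact stops and the final top picture.

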